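Close and latch the drill case

TASK

The blue drill case standing in its plywood cradle is ajar: push its lid to against the rubber seal, flip the steel wire loop on top over so that it drops behind the lid's steel keeper, then press the orange lever right down flat so that the latch draws the lid tight. Do it gently, feeling for contact (the latch and case crack if pushed hard), leave the other things on the bench where they are, and let go at the end.

Things in the scene. Friction and masses are not known exactly. Their poses are not given: they have to be found in the camera images.
- cradle: Fixed plywood board with cleats holding a blue drill case upright. Origin: bench level, under the middle of the case's seam; +x from lid to back of the case, y along the seam, z up; mm below are in this frame. The case stands on unmeasured packing boards: all z given here may truly be 0 to 30 mm higher, the same for every part: feel for it. Case, latch crack above 30 N: touch at under 10 mm/s.
- case_top (a point): Middle of the seam at the top of the case, with the thinnest packing (z 165; true one 0 to 30 mm higher). Axes as the cradle's. Base half behind it, fixed: x 0 to 100, y -145 to 145, z 15 to 165, flat top. Lid half before it. A sprung rubber seal meets the lid at joint 0.05 (7 mm gap at the top), pushes back some 12 N per mm beyond that and reopens it to 0.05: only the latch holds it tight.
- case_lid (a joint): Blue lid half, 50 mm thick (x -50 to 0 shut), 290 wide, z 35 to 165, hinged at the bottom of the seam (x 0, z 35, axis along y). Rad: 0 = tight, grows as the top leans out to -x; starts at 0.16 to 0.30. A finger pushing near the top should rise with its edge (arc) or friction jams it. Stiff hinge: stays where left, takes 2 to 4 N near the top to move.
- keeper_foot (a point): Foot of the steel keeper in the middle of the lid's top, with the lid shut and the thinnest packing (x -17, z 165); axes as the cradle's; it does not follow the lid. The keeper is a lip 34 mm wide, 4 thick, rising 11 mm and leaning to -x. The loop's bar must drop on the lid's top on its -x side; the lever then slides it in under the lip.
- latch_lever (a joint): Orange lever on top of the base half, 62 mm long, 22 to 28 wide, 6 thick. Rad: 0 = flat, pointing to +x, on a hard stop; pi/2 = upright; starts at 1.75 to 2.0, stays where left; limit 2.3. Pressing it over and down draws the hooked loop to +x: up to some 10 N at 50 mm from its axis, easing near 0.1, where it goes over centre; must be pressed right to the stop.
- lever_axis (a point): Middle of the lever's axis (along y), with the thinnest packing: x 26, y 0, z 172.5; true one 0 to 30 mm higher. Axes as the cradle's. With the lever at 0 its upper face is 3 mm above this.
- latch_loop (a joint): Steel U of 6 mm wire swinging freely on a pin of the lever, 16 mm from the lever's axis; 66 mm to the middle of its cross bar (along y), 43 between legs; the lever passes through it. Rad: its direction in the x-z plane, from +x upwards, = 3.21 + lever - loop. Starts near 3.8 against a stop, just +x of upright; nudged over to -x it drops on the lid; past the keeper if lid < 0.085, lever > 1.75.
- screwdriver: Screwdriver lying on the bench beside the case (+y side); a bystander.
- offcut: Wood block 110 x 50 x 35 mm beside the case (-y side); origin under its centre; a bystander.
- glue_bottle: White bottle, 56 mm across, 160 tall, upright on the near part of the bench, to one side; origin under its centre; a bystander.
- screw_jar: Glass jar, 66 mm across, 80 tall, upright on the near part of the bench, to one side; origin under its centre; a bystander.
- mallet: Hammer lying on the robot's left; a bystander.
- try_square: Try square, wooden stock and 150 mm steel blade, lying on the robot's right; a bystander.
- bit_tin: Red tin 120 x 70 x 30 mm on the far part of the bench; origin under its centre; a bystander.

How it is judged:
By the outcome, as a careful person would: the job done as asked, in the order asked, and still so for the second after the job is handed in, with the robot touching nothing.
It also fails if it takes over 64 s, if anything falls off the work surface, if the arm or the gripper's body presses on something with over 40 N, if the wrist force passes 120 N, or if a joint passes its speed limit or range.

ROBOT

A 6-joint arm with a two-finger parallel gripper is mounted at the origin on the work surface. World frame = base frame: x ahead of the robot, y to its left, z up, the work surface at z = 0. Lengths are in m, angles in rad, forces in N, time in s.
With the tool pointing down it reaches from about 0.25 to 0.725 m from the base axis. Payload 4 kg.
Tool frame: the origin (TCP) lies midway between the tips of the shut fingers; the grasp point (between the pads) lies 19 mm behind it; z points along the fingers, y is the line along which they close (so a half turn about z gives the same grasp; the last joint's range is limited). The gripper opens to 85 mm and grips with 20 to 120 N. Pads are 22 mm wide; open, the fingers measure 114 mm over their backs; the gripper's body (76 mm by 85 mm) begins 54 mm behind the grasp point. The pads swing forward as they close: fully open they stand 13 mm farther back than shut.
Start: joints at [-1.275, 0.241, 0.005, 1.335, 0, 1.571], TCP at [0.146, -0.478, 0.231] pointing down, gripper open.
Joint ranges: [-2.72, 2.72], [-1.05, 1.87], [-1.09, 1.28], [-1.99, 2.15], [-1.42, 1.44], [-3.14, 3.14]. Speed limits (rad/s): [2.79, 2.79, 3.14, 3.14, 3.14, 3.14].

INTERFACE

Orientations are given as a unit quaternion [x, y, z, w].
In Python, from workcell import get_obs, camera, job_done, silhouettes gives the robot as it stands. The module is installed in compiled form; this text tells all that it offers.
- The arm moves only by the tool drive_tool, never from a script. Its argument "increments" is a list of rows, each a list of 3 entries, a list of its own where there are three numbers: the shift along the world's x, y, z in mm, then the turn, a rotation vector about the world's x, y, z in degrees, then the opening, from 0 (shut) to 1 (fully open). A call has 1 to 8 rows; each row shifts and turns the commanded pose from where the row before left it; what a row does not reach is not made up. A row lasts 1/12 s, in which the tool goes at most 41.7 mm and 7.16 degrees, less where a joint would pass 70% of its speed; a pose out of reach is approached as far as the arm can. A call is refused whole if a number of a shift passes 41.7 or a number of a turn 7.16, either way. A call with a gripper value outside its range is refused whole. The fingers move at their own pace and stop on an object; the grip force is fixed at half the most. Time passes only in rows, so rows that do not move let the fingers close. It gives the time, the measured TCP pose, the force, the opening and the grip force at its end, in the units of the state.
- get_obs(): the state, without advancing time (a new reading comes with each control period).
- camera(name): name is "side" or "top" or "wrist"; returns a dict with "image" (400x640x3 uint8, red, green, blue), "K" (3x3 intrinsics, pixels), "view" (4x4, takes a point from world to camera coordinates). Camera axes: x right, y down, z forward; pixel columns grow to the right and rows downward; lengths in m; the calibration is good to about 2 mm. The wrist camera is an equidistant fisheye: a pixel r from the principal point sees the ray r / f radians off the axis. A picture is of the moment at which its call begins. There is no depth.
- job_done(): hands the job in; it is judged then, once.
Trained networks look in a picture, given as the dict that the camera call returned (one of the last four; its "shot" number tells which), for a name from the list of things; names that differ only in an ending like _2 or _b are one class to them, and where a whole thing is asked for, a point or a joint stands for the part that bears it (a point fixed in the world has none). Each returns a list of dicts, best first, with "conf" (0 to 1); they miss things now and then, are a little off and sometimes report something else, mostly with a low value. They report only what shows in the picture. A call takes as long as a camera call.
- silhouettes(query, picture): "region" (400x640 bool, what is visible of it) and "bbox" ([left, top, right, bottom] in pixels, round what is visible of it).
The state is a dict: "clock": time; "joint_pos": joint angles; "joint_vel": joint speeds; "tau": joint torques, N m; "eef_pos": TCP position; "tool_rot": TCP orientation; "ft_force": force on the tool from outside, world axes, zero at the start; "ft_torque": the same for the moment, N m; "grip_width": finger opening in m; "grasp_force": force on a finger pad.
Only numpy, scipy, OpenCV 4.12 (cv2) and the standard library are available. Lean on these libraries where they do the work, as an engineer would, in place of code of your own. Each camera call takes 0.05 s, during which the arm holds its last target. There are 200 camera calls.

## Working session

There is one attempt and no reset: what is moved stays moved. The work goes in short steps, Python scripts to look and compute and a tool call to move; the robot and the scene stay as the last step left them, time stands still between calls to the robot, and variables do not carry over. Pictures are saved under pics/ and viewed, at most 10 in all, crops included, and the job is handed in when it is done.

Besides the shell and the picture viewer there is one more tool, called as name(argument=value, ...), one argument or row to a line, values as JSON. drive_tool: Moves the arm, as the interface text tells. Its arguments: {"type":"object","properties":{"increments":{"type":"array"}},"required":["increments"]}

```bash
mkdir -p pics; cat > h.py <<'E'
import numpy as np,cv2
from workcell import *
def save(n,c): cv2.imwrite(f'pics/{n}.png',c['image'][:,:,::-1])
def proj(c,p):
    p=np.atleast_2d(p);q=p@c['view'][:3,:3].T+c['view'][:3,3];u=q@c['K'].T
    return u[:,:2]/u[:,2:]
def ray(c,uv):
    d=np.linalg.inv(c['K'])@np.array([uv[0],uv[1],1.]);R=c['view'][:3,:3]
    return -R.T@c['view'][:3,3],R.T@d
def atz(c,uv,z):
    o,d=ray(c,uv);return o+d*(z-o[2])/d[2]
E
python3 - <<'E'
from h import *
o=get_obs();print(o['clock'],o['eef_pos'],o['tool_rot'],o['ft_force'],o['grip_width'])
s=camera('side');t=camera('top')
save('s0',s);save('t0',t)
cv2.imwrite('pics/st0.png',np.vstack([s['image'],t['image']])[:,:,::-1][:, :])
for n in ['case_lid','latch_lever','latch_loop','cradle']:
    for c,k in((s,'s'),(t,'t')):
        for r in silhouettes(n,c)[:2]: print(n,k,r['conf'],r['bbox'],r['region'].sum())
for c in (s,t): print(c['K'],c['view'])
E
```

```text
0.0 [ 0.14557711 -0.4776951   0.23041963] [ 9.89080395e-01  1.47373377e-01 -1.54764601e-04 -1.01803442e-03] [-0.12279397  0.33583326  0.03610567] 0.08534615708350135
case_lid s 0.8 [268.8, 156.2, 322.3, 226.4] 1655
case_lid t 0.75 [244.0, 189.7, 339.6, 223.9] 1661
latch_lever t 0.57 [236.7, 154.5, 345.1, 228.9] 6246
latch_lever t 0.45 [278.7, 169.3, 296.5, 180.0] 62
latch_loop s 0.53 [310.6, 149.2, 317.6, 165.3] 7
latch_loop s 0.36 [242.0, 132.4, 268.0, 153.2] 228
cradle s 0.76 [263.0, 145.0, 356.5, 243.4] 5369
cradle t 0.55 [234.8, 152.1, 343.7, 229.5] 6263
cradle t 0.55 [114.7, 189.2, 163.4, 260.8] 755
[[509.68328517   0.         315.20024198]
 [  0.         509.68328517 200.97713913]
 [  0.           0.           1.        ]] [[ 0.92028813 -0.39112631 -0.00948506 -0.5317836 ]
 [-0.2436402  -0.55395957 -0.79609563  0.19737345]
 [ 0.30611961  0.7349483  -0.60509651  1.77732939]
 [ 0.          0.          0.          1.        ]]
[[402.05060406   0.         316.30200698]
 [  0.         402.05060406 197.12650409]
 [  0.           0.           1.        ]] [[-0.0036575  -0.99997556  0.00595813 -0.03616944]
 [-0.98683448  0.00264591 -0.16171182  0.54098391]
 [ 0.16169211 -0.00647115 -0.98682004  1.3169153 ]
 [ 0.          0.          0.          1.        ]]
```

View pics/s0.png

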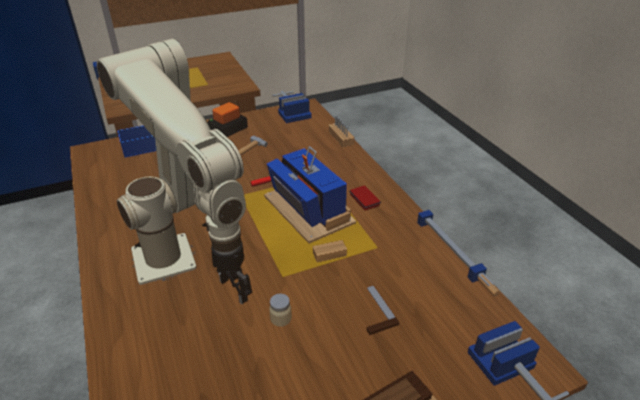

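View pics/t0.png

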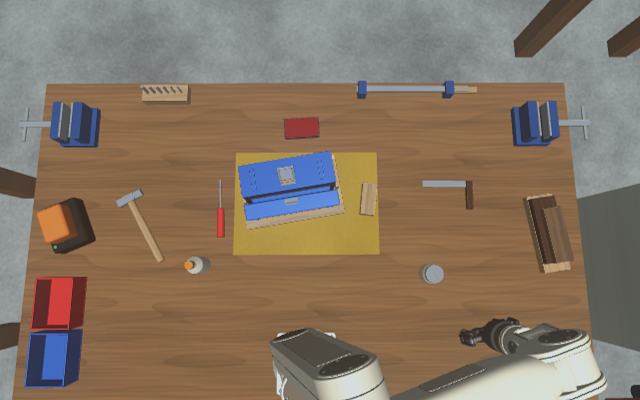

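```bash
python3 - <<'E'
import cv2,numpy as np
t=cv2.imread('pics/t0.png')[140:240,225:355]; s=cv2.imread('pics/s0.png')[135:245,240:370]
t=cv2.resize(t,None,fx=6,fy=6,interpolation=cv2.INTER_CUBIC)[:300*2];s=cv2.resize(s,None,fx=6,fy=6,interpolation=cv2.INTER_CUBIC)
t=cv2.resize(t,(780,600))[:600]
cv2.imwrite('pics/tc.png',t);cv2.imwrite('pics/sc.png',cv2.resize(s,(709,600)))
E
```

```text
(no output)
```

View pics/tc.png

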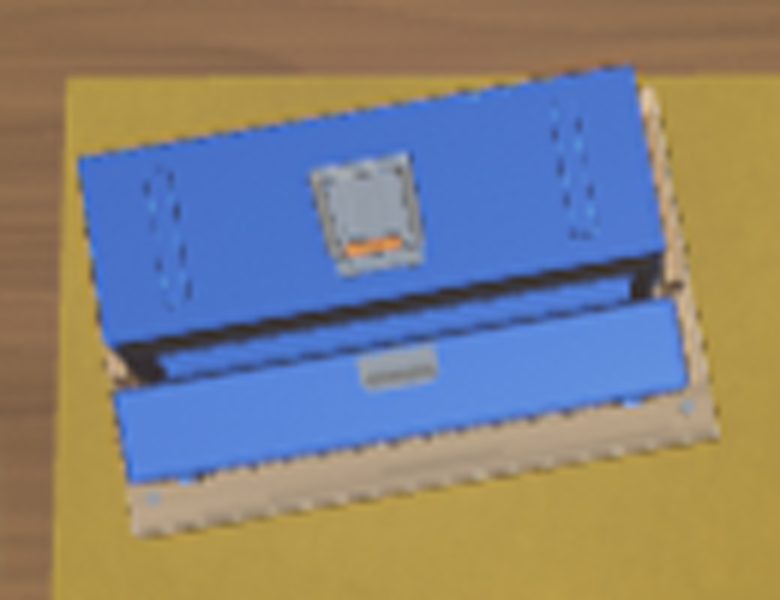

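View pics/sc.png

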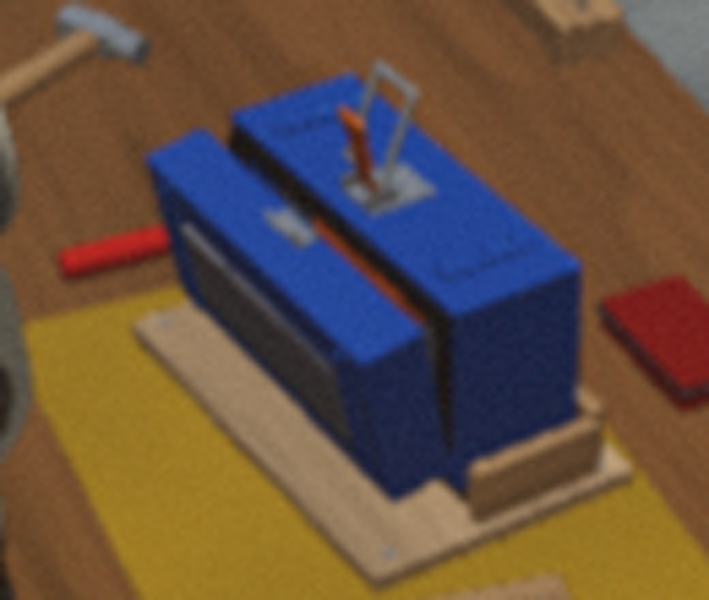

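```bash
cat > fit.py <<'E'
from h import *
from scipy.optimize import least_squares
s=camera('side');t=camera('top')
T=lambda u:(np.array(u)+.0)/6+[225,140]-.4
S=lambda u:np.array(u)/5.454+[240,135]-.4
B={'bl':(100,145,165),'br':(100,-145,165),'fr':(0,-145,165),'fl':(0,145,165)}
L={'ol':(-50,145,165),'or':(-50,-145,165),'il':(0,145,165),'ir':(0,-145,165)}
to=dict(bl=(80,157),br=(632,66),fr=(662,250),fl=(108,347),ol=(128,482),il=(113,392),ir=(675,298))
to['or']=(688,388)
so=dict(fl=(233,118),fr=(445,310),br=(580,268),bl=(352,75),ol=(150,158),il=(205,130),ir=(425,330))
so['or']=(360,362)
def W(p,k):
    x,y,a,h,th=p; 
    if k in B: q=np.array(B[k],float)
    else:
        X,Y,Z=L[k];d=Z-35;q=np.array([X*np.cos(th)-d*np.sin(th),Y,35+d*np.cos(th)+X*np.sin(th)])
    q=q/1000;q[2]+=h
    c,n=np.cos(a),np.sin(a);return np.array([x+c*q[0]-n*q[1],y+n*q[0]+c*q[1],q[2]])
def res(p):
    r=[]
    for k,v in to.items(): r.append(proj(t,W(p,k))[0]-T(v))
    for k,v in so.items(): r.append(proj(s,W(p,k))[0]-S(v))
    return np.ravel(r)
f=least_squares(res,[.5,.1,-.15,.01,.2],loss='soft_l1')
print(f.x,np.degrees(f.x[2]));print(res(f.x).reshape(-1,2).round(1))
J=f.jac;print(np.sqrt(np.diag(np.linalg.inv(J.T@J)))*.7)
np.save('p.npy',f.x)
from scipy.optimize import minimize
# loop bar middle & lever tip: intersect side ray with plane y=0 (cradle)
x,y,a,h,th=f.x
n=np.array([-np.sin(a),np.cos(a),0])
for nm,u in(('bar',(397,82)),('levertip',(348,112)),('leverbase',(375,190)),('keeper',(290,226))):
    o,d=ray(s,S(u));k=n@(np.array([x,y,0])-o)/(n@d);w=o+k*d
    v=w-[x,y,h];print(nm,w,'cradle mm',1000*np.array([np.cos(a)*v[0]+np.sin(a)*v[1],-np.sin(a)*v[0]+np.cos(a)*v[1],v[2]]))
E
python3 fit.py
```

```text
[0.54325423 0.04619654 0.16389532 0.01173004 0.16264666] 9.390510060320468
[[-0.3 -0.1]
 [ 0.2  0. ]
 [ 0.8  0.5]
 [-0.5 -0.3]
 [-0.1  0.3]
 [-0.3 -0.9]
 [-0.2 -0.8]
 [ 0.3  0.3]
 [-0.6 -0.5]
 [ 1.5  1.5]
 [ 0.3  0.1]
 [-0.3 -0.1]
 [-1.3 -0.2]
 [-0.2 -0.7]
 [ 0.1  0.3]
 [-0.1  1. ]]
[0.00098987 0.00087359 0.00441032 0.00150866 0.01032797]
bar [0.59262054 0.05436068 0.26160644] cradle mm [5.00368437e+01 3.26128013e-13 2.49876393e+02]
levertip [0.55486219 0.04811625 0.25142972] cradle mm [1.17656225e+01 7.28583860e-14 2.39699671e+02]
leverbase [0.57409721 0.05129731 0.18268707] cradle mm [3.12619061e+01 1.99493200e-13 1.70957027e+02]
keeper [0.50816633 0.04039374 0.17829557] cradle mm [-3.55644958e+01  2.67147415e-13  1.66565526e+02]
```

drive_tool(
  increments=[
    [[17, 29, 0], [0, 0, -1], 0],
    [[17, 29, 0], [0, 0, -1], 0],
    [[17, 29, 0], [0, 0, -1], 0],
    [[17, 29, 0], [0, 0, -1], 0],
    [[17, 29, 0], [0, 0, -1], 0],
    [[17, 29, 0], [0, 0, -1], 0],
    [[17, 29, 0], [0, 0, -1], 0],
    [[17, 29, 0], [0, 0, -0.6], 0],
  ],
)

```text
clock: 1.27
eef_pos: [0.2823, -0.2449, 0.2316]
tool_rot: [0.997, 0.081, 0.0, 0.0]
ft_force: [1.3, 0.6, 0.3]
grip_width: -0.0002
grasp_force: 0.0
```

drive_tool(
  increments=[
    [[17, 29, 0], [0, 0, 0], 0],
    [[17, 29, 0], [0, 0, 0], 0],
    [[17, 29, 0], [0, 0, 0], 0],
    [[17, 29, 0], [0, 0, 0], 0],
    [[17, 29, 0], [0, 0, 0], 0],
    [[17, 29, 0], [0, 0, 0], 0],
    [[17, 29, 0], [0, 0, 0], 0],
    [[17, 29, 0], [0, 0, 0], 0],
  ],
)

```text
clock: 1.93
eef_pos: [0.4184, -0.0126, 0.2316]
tool_rot: [0.997, 0.082, 0.0, 0.0]
ft_force: [-0.5, -1.6, -0.1]
grip_width: 0.0003
grasp_force: 0.0
```

drive_tool(
  increments=[
    [[20, -10, 0], [0, 0, 0], 0],
    [[35, -5, 0], [0, 0, 0], 0],
    [[35, 0, 0], [0, 0, 0], 0],
    [[35, 0, 0], [0, 0, 0], 0],
    [[35, 5, 0], [0, 0, 0], 0],
    [[35, 10, 0], [0, 0, 0], 0],
    [[10, 0, -17], [0, 0, 0], 0],
    [[0, 0, -17], [0, 0, 0], 0],
  ],
)

```text
clock: 2.6
eef_pos: [0.6266, -0.0137, 0.1967]
tool_rot: [0.997, 0.082, 0.002, 0.0]
ft_force: [0.4, -0.0, -1.3]
grip_width: -0.0001
grasp_force: 0.0
```

drive_tool(
  increments=[
    [[0, 0, -6], [0, 0, 0], 0],
    [[0, 0, -0.8], [0, 0, 0], 0],
    [[0, 0, -0.8], [0, 0, 0], 0],
    [[0, 0, -0.8], [0, 0, 0], 0],
    [[0, 0, -0.8], [0, 0, 0], 0],
    [[0, 0, -0.8], [0, 0, 0], 0],
    [[0, 0, -0.8], [0, 0, 0], 0],
    [[0, 0, -0.8], [0, 0, 0], 0],
  ],
)

```text
clock: 3.27
eef_pos: [0.6229, -0.0143, 0.1863]
tool_rot: [0.997, 0.081, 0.001, 0.0]
ft_force: [-0.8, -0.4, 0.1]
grip_width: -0.0001
grasp_force: 0.0
```

drive_tool(
  increments=[
    [[0, 0, -0.8], [0, 0, 0], 0],
    [[0, 0, -0.8], [0, 0, 0], 0],
    [[0, 0, -0.8], [0, 0, 0], 0],
    [[0, 0, -0.8], [0, 0, 0], 0],
    [[0, 0, -0.8], [0, 0, 0], 0],
    [[0, 0, -0.8], [0, 0, 0], 0],
  ],
)

```text
clock: 3.77
eef_pos: [0.6228, -0.0143, 0.1818]
tool_rot: [0.997, 0.081, 0.0, 0.0]
ft_force: [-2.3, -0.2, 7.2]
grip_width: -0.0002
grasp_force: 4.1
```

```bash
cat >> fit.py <<'E'
print('fixed h')
for h in (.0145,.0168):
    g=least_squares(lambda q:res([q[0],q[1],q[2],h,q[3]]),[.5,.1,.15,.2],loss='soft_l1');print(h,g.x,g.cost,f.cost)
# per-camera z/xy offset allowance: camera shift 2mm
def r2(q):
    p=q[:5];o=q[5:].reshape(2,3);r=[]
    for k,v in to.items(): r.append(proj(t,W(p,k)+o[0])[0]-T(v))
    for k,v in so.items(): r.append(proj(s,W(p,k)+o[1])[0]-S(v))
    return np.r_[np.ravel(r),q[5:]/.002,(p[3]-.0168)/.0005]
g=least_squares(r2,np.r_[f.x,np.zeros(6)],loss='soft_l1');print(g.x,g.cost)
o=get_obs();print(o['ft_force'],o['eef_pos'],o['tau'])
E
python3 fit.py | tail -7
```

```text
0.0145 [0.54275102 0.04544072 0.16363314 0.16391864] 5.711634040958675 4.916555716380941
0.0168 [0.5423519  0.04482155 0.16325689 0.16501736] 7.444313105357537 4.916555716380941
[ 5.42410139e-01  4.48248684e-02  1.63499840e-01  1.66814555e-02
  1.63134537e-01 -2.03039746e-04  6.67063482e-04 -5.40160155e-04
  2.03039742e-04 -6.67063494e-04 -1.76668139e-03] 6.256596345459823
[-1.5957395   0.31647746  4.2691981 ] [ 0.62275022 -0.01428427  0.18184398] [ 4.49886473e-03 -4.68202114e+01  2.43879408e+01 -7.94465952e-01
  2.56280488e-03  8.12677818e-07]
```

drive_tool(
  increments=[
    [[0, 0, 0.6], [0, 0, 0], 0],
  ],
)

```text
clock: 3.95
eef_pos: [0.6228, -0.0143, 0.1819]
tool_rot: [0.997, 0.082, 0.0, 0.0]
ft_force: [0.3, -0.2, -0.0]
grip_width: -0.0
grasp_force: 0.2
```

drive_tool(
  increments=[
    [[0, 0, 25], [0, 0, 0], 0],
    [[-10, 0, 28], [0, 0, 0], 0],
    [[-34, 0, 0], [0, 0, 0], 0],
    [[-34, 0, 0], [0, 0, 0], 0],
    [[-34, 4, 0], [0, 0, 0], 0],
    [[-30, 13, 0], [0, 0, 0], 0],
    [[-31, 13, 0], [0, 0, 0], 0],
    [[0, 14, -10], [0, 0, 0], 0],
  ],
)

```text
clock: 4.62
eef_pos: [0.4453, 0.0297, 0.2259]
tool_rot: [0.997, 0.081, -0.0, -0.0]
ft_force: [1.1, -0.8, -1.1]
grip_width: -0.0001
grasp_force: 0.0
```

drive_tool(
  increments=[
    [[0, 0, -17], [0, 0, 0], 0],
    [[0, 0, -17], [0, 0, 0], 0],
    [[0, 0, -17], [0, 0, 0], 0],
    [[0, 0, -16], [0, 0, 0], 0],
    [[0, 0, 0], [0, 0, 0], 0],
  ],
)

```text
clock: 5.03
eef_pos: [0.4473, 0.0296, 0.1544]
tool_rot: [0.997, 0.082, -0.003, -0.0]
ft_force: [-0.8, -0.5, 0.7]
grip_width: -0.0
grasp_force: 0.0
```

```bash
python3 - <<'E'
from h import *
w=camera('wrist');s=camera('side')
save('w1',w);save('s1',s)
sc=cv2.resize(s['image'][120:240,230:370],(700,600),interpolation=cv2.INTER_CUBIC)
cv2.imwrite('pics/s1c.png',sc[:,:,::-1])
o=get_obs();print(o['eef_pos'],o['ft_force'])
E
```

```text
[0.44935342 0.02969217 0.15723894] [-1.1046629  -0.23159253 -0.66732187]
```

View pics/s1c.png

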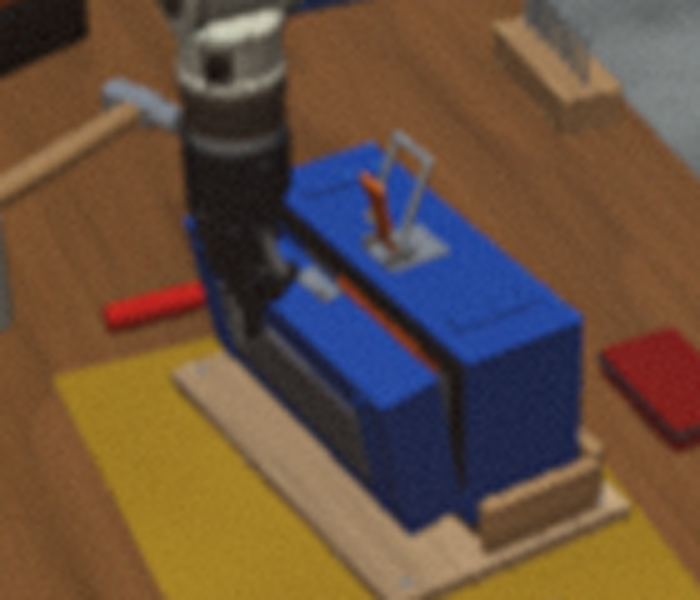

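drive_tool(
  increments=[
    [[3, 0.5, 0], [0, 0, 0], 0],
    [[0.8, 0.1, 0], [0, 0, 0], 0],
    [[0.8, 0.1, 0], [0, 0, 0], 0],
    [[0.8, 0.2, 0], [0, 0, 0], 0],
    [[0.8, 0.1, 0], [0, 0, 0], 0],
    [[0.8, 0.1, 0], [0, 0, 0], 0],
    [[0.8, 0.1, 0], [0, 0, 0], 0],
    [[0.8, 0.2, 0], [0, 0, 0], 0],
  ],
)

```text
clock: 5.8
eef_pos: [0.4584, 0.0311, 0.1576]
tool_rot: [0.997, 0.081, 0.0, 0.0]
ft_force: [-0.3, -0.1, 0.4]
grip_width: 0.0001
grasp_force: 0.0
```

drive_tool(
  increments=[
    [[0.8, 0.1, 0.3], [0, 0, 0], 0],
    [[0.8, 0.1, 0.3], [0, 0, 0], 0],
    [[0.8, 0.2, 0.3], [0, 0, 0], 0],
    [[0.8, 0.1, 0.3], [0, 0, 0], 0],
  ],
)

```text
clock: 6.13
eef_pos: [0.4616, 0.0316, 0.1587]
tool_rot: [0.997, 0.081, -0.0, -0.0]
ft_force: [-0.3, 0.8, 0.4]
grip_width: 0.0002
grasp_force: 0.0
```

drive_tool(
  increments=[
    [[0.8, 0.1, 0.1], [0, 0, 0], 0],
    [[0.8, 0.1, 0.1], [0, 0, 0], 0],
    [[0.8, 0.2, 0.2], [0, 0, 0], 0],
    [[0.8, 0.1, 0.3], [0, 0, 0], 0],
    [[0.8, 0.1, 0.4], [0, 0, 0], 0],
    [[0.8, 0.2, 0.4], [0, 0, 0], 0],
  ],
)

```text
clock: 6.63
eef_pos: [0.4653, 0.0322, 0.1602]
tool_rot: [0.997, 0.081, -0.001, 0.0]
ft_force: [-4.9, -1.3, 4.6]
grip_width: 0.0001
grasp_force: 2.7
```

drive_tool(
  increments=[
    [[0.6, 0.1, 0.7], [0, 0, 0], 0],
    [[0.8, 0.1, 0.5], [0, 0, 0], 0],
    [[0.8, 0.2, 0.5], [0, 0, 0], 0],
    [[0.8, 0.1, 0.5], [0, 0, 0], 0],
    [[0.8, 0.1, 0.5], [0, 0, 0], 0],
    [[0.8, 0.2, 0.5], [0, 0, 0], 0],
  ],
)

```text
clock: 7.13
eef_pos: [0.4711, 0.0332, 0.1635]
tool_rot: [0.997, 0.081, 0.0, 0.0]
ft_force: [-3.4, -0.6, 1.9]
grip_width: 0.0001
grasp_force: 2.0
```

drive_tool(
  increments=[
    [[0.8, 0.1, 0.5], [0, 0, 0], 0],
    [[0.8, 0.1, 0.5], [0, 0, 0], 0],
    [[0.8, 0.2, 0.5], [0, 0, 0], 0],
    [[0.8, 0.1, 0.4], [0, 0, 0], 0],
    [[0.8, 0.1, 0.4], [0, 0, 0], 0],
    [[0.8, 0.2, 0.4], [0, 0, 0], 0],
  ],
)

```text
clock: 7.63
eef_pos: [0.4759, 0.034, 0.166]
tool_rot: [0.997, 0.081, 0.0, 0.0]
ft_force: [-3.1, 0.1, -0.1]
grip_width: -0.0002
grasp_force: 1.3
```

drive_tool(
  increments=[
    [[0.6, 0.1, 0.3], [0, 0, 0], 0],
    [[0.6, 0.1, 0.3], [0, 0, 0], 0],
    [[0.6, 0.1, 0.3], [0, 0, 0], 0],
  ],
)

```text
clock: 7.88
eef_pos: [0.4772, 0.0342, 0.1666]
tool_rot: [0.997, 0.081, -0.001, 0.0]
ft_force: [-4.2, -0.9, -2.7]
grip_width: 0.0
grasp_force: 1.8
```

drive_tool(
  increments=[
    [[0.5, 0.1, 0.1], [0, 0, 0], 0],
    [[0.5, 0.1, 0.2], [0, 0, 0], 0],
    [[0.5, 0.1, 0.2], [0, 0, 0], 0],
  ],
)

```text
clock: 8.13
eef_pos: [0.4775, 0.0343, 0.1668]
tool_rot: [0.997, 0.081, -0.002, 0.0]
ft_force: [-5.6, -1.0, -1.4]
grip_width: 0.0003
grasp_force: 3.2
```

drive_tool(
  increments=[
    [[0.5, 0.1, 0.1], [0, 0, 0], 0],
    [[0.5, 0.1, 0.2], [0, 0, 0], 0],
  ],
)

```text
clock: 8.3
eef_pos: [0.4776, 0.0343, 0.1668]
tool_rot: [0.997, 0.081, -0.003, 0.0]
ft_force: [-8.9, -2.8, -0.4]
grip_width: 0.0
grasp_force: 4.1
```

drive_tool(
  increments=[
    [[0.5, 0.1, 0.2], [0, 0, 0], 0],
    [[0.4, 0, 0], [0, 0, 0], 0],
  ],
)

```text
clock: 8.47
eef_pos: [0.4777, 0.0344, 0.1668]
tool_rot: [0.997, 0.081, -0.004, 0.0]
ft_force: [-10.2, -1.5, 0.4]
grip_width: -0.0
grasp_force: 5.0
```

drive_tool(
  increments=[
    [[-2, -0.3, 0], [0, 0, 0], 0],
    [[-18, -3, 5], [0, 0, 0], 0],
    [[0, 0, 32], [0, 0, 0], 0],
    [[0, 0, 35], [0, 0, 0], 0],
    [[0, 0, 35], [0, 0, 0], 0],
    [[0, 0, 29], [0, 0, 0], 0],
    [[30, 5, 0], [0, 0, 0], 0],
    [[33, 5.4, 0], [0, 0, 0], 0],
  ],
)

```text
clock: 9.13
eef_pos: [0.5268, 0.0424, 0.3092]
tool_rot: [0.997, 0.081, 0.006, -0.0]
ft_force: [0.9, -0.5, 0.4]
grip_width: -0.0001
grasp_force: 0.0
```

drive_tool(
  increments=[
    [[33, 5.4, 0], [0, 0, 0], 0],
    [[33, 5.4, 0], [0, 0, 0], 0],
    [[33, 5.4, 0], [0, 0, 0], 0],
    [[0, 0, 0], [0, 0, 0], 0],
    [[0, 0, 0], [0, 0, 0], 0],
  ],
)

```text
clock: 9.55
eef_pos: [0.6253, 0.0588, 0.3015]
tool_rot: [0.997, 0.082, -0.001, -0.0]
ft_force: [-1.3, -0.0, -0.2]
grip_width: 0.0001
grasp_force: 0.0
```

```bash
python3 - <<'E'
from h import *
s=camera('side');t=camera('top')
S0=s['image'][115:235,240:360];T0=t['image'][140:240,235:355]
cv2.imwrite('pics/c2.png',np.hstack([cv2.resize(S0,(500,500),interpolation=2),cv2.resize(T0,(600,500),interpolation=2)[:, :300]])[:,:,::-1])
cv2.imwrite('pics/t2.png',t['image'][:,:,::-1]);save('s2',s)
o=get_obs();print(o['eef_pos'],o['ft_force'])
E
```

```text
[0.62322925 0.05834445 0.30420615] [-0.03812157  0.30461681  0.28404033]
```

View pics/c2.png

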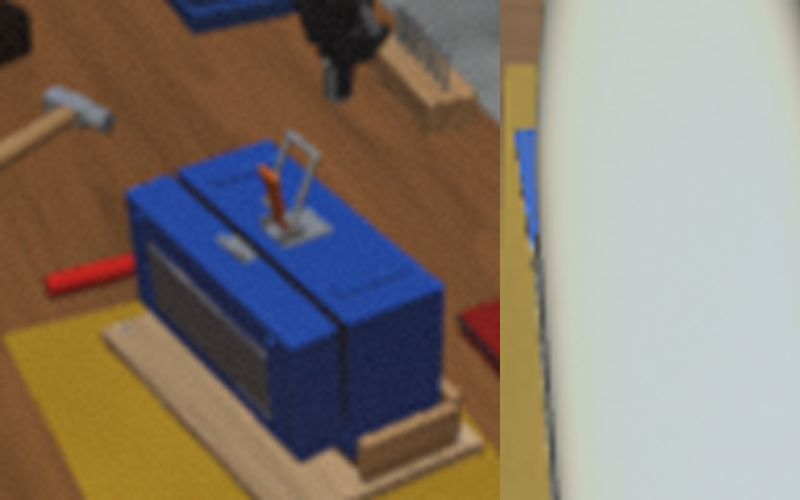

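```bash
cat >> h.py <<'E'
O=np.array([.5424,.0448,.0168]);A=.1635
def cw(x,y,z): return O+np.array([np.cos(A)*x-np.sin(A)*y,np.sin(A)*x+np.cos(A)*y,z])/1000
def wc(w):
    d=(np.array(w)-O)*1000;return np.array([np.cos(A)*d[0]+np.sin(A)*d[1],-np.sin(A)*d[0]+np.cos(A)*d[1],d[2]])
E
python3 - <<'E'
from h import *
s=camera('side')
o=get_obs();print('tcp px',proj(s,o['eef_pos']),wc(o['eef_pos']))
for phi in (1.75,1.8,1.85,1.9,2.0):
    pin=np.array([26,172.5])+16*np.array([np.cos(phi),np.sin(phi)]);d=phi-.59;b=pin+66*np.array([np.cos(d),np.sin(d)])
    tip=np.array([26,172.5])+62*np.array([np.cos(phi),np.sin(phi)])
    e=[proj(s,cw(b[0],y,b[1]))[0] for y in (21.5,-21.5)]
    P=[((q-[240,115])*500/120).round() for q in e+[proj(s,cw(tip[0],0,tip[1]))[0]]]
    print(phi,b.round(1),tip.round(1),P)
E
```

```text
tcp px [[319.57444383 136.9358469 ]] [8.14616107e+01 1.39003243e-01 2.88264757e+02]
1.75 [ 49.5 248.8] [ 14.9 233.5] [array([288., 131.]), array([314., 153.]), array([267., 168.])]
1.8 [ 45.7 249.8] [ 11.9 232.9] [array([284., 131.]), array([310., 153.]), array([264., 170.])]
1.85 [ 41.8 250.7] [  8.9 232.1] [array([280., 131.]), array([306., 153.]), array([261., 172.])]
1.9 [ 37.8 251.4] [  6.  231.2] [array([276., 132.]), array([303., 154.]), array([258., 174.])]
2.0 [ 29.9 252.2] [2.000e-01 2.289e+02] [array([268., 134.]), array([295., 156.]), array([253., 178.])]
```

drive_tool(
  increments=[
    [[0, 0, -20], [0, 0, 0], 0],
    [[0, 0, -20], [0, 0, 0], 0],
    [[0, 0, -7], [0, 0, 0], 0],
    [[-4, -0.7, 0], [0, 0, 0], 0],
    [[-4, -0.7, 0], [0, 0, 0], 0],
    [[-0.8, -0.1, 0], [0, 0, 0], 0],
    [[-0.8, -0.1, 0], [0, 0, 0], 0],
    [[-0.8, -0.1, 0], [0, 0, 0], 0],
  ],
)

```text
clock: 10.37
eef_pos: [0.6129, 0.0565, 0.2586]
tool_rot: [0.997, 0.081, 0.001, -0.0]
ft_force: [0.4, 0.0, 0.8]
grip_width: -0.0002
grasp_force: 0.0
```

drive_tool(
  increments=[
    [[-0.8, -0.1, 0], [0, 0, 0], 0],
    [[-0.8, -0.2, 0], [0, 0, 0], 0],
    [[-0.8, -0.1, 0], [0, 0, 0], 0],
    [[-0.8, -0.1, 0], [0, 0, 0], 0],
    [[-0.8, -0.2, 0], [0, 0, 0], 0],
    [[-0.8, -0.1, 0], [0, 0, 0], 0],
    [[-0.8, -0.1, 0], [0, 0, 0], 0],
    [[-0.8, -0.2, 0], [0, 0, 0], 0],
  ],
)

```text
clock: 11.03
eef_pos: [0.6061, 0.0554, 0.2569]
tool_rot: [0.997, 0.081, -0.0, -0.0]
ft_force: [0.7, -0.0, -0.6]
grip_width: -0.0
grasp_force: 0.0
```

drive_tool(
  increments=[
    [[-0.8, -0.1, 0], [0, 0, 0], 0],
    [[-0.8, -0.2, 0], [0, 0, 0], 0],
    [[-0.8, -0.1, 0], [0, 0, 0], 0],
    [[-0.8, -0.1, 0], [0, 0, 0], 0],
    [[-0.8, -0.2, 0], [0, 0, 0], 0],
    [[-0.8, -0.1, 0], [0, 0, 0], 0],
    [[-0.8, -0.1, 0], [0, 0, 0], 0],
    [[-0.8, -0.2, 0], [0, 0, 0], 0],
  ],
)

```text
clock: 11.7
eef_pos: [0.5997, 0.0543, 0.257]
tool_rot: [0.997, 0.081, 0.0, -0.0]
ft_force: [0.3, 0.5, -0.1]
grip_width: 0.0
grasp_force: 0.1
```

drive_tool(
  increments=[
    [[-1.2, -0.2, 0], [0, 0, 0], 0],
    [[-1.2, -0.2, 0], [0, 0, 0], 0],
    [[-1.2, -0.2, 0], [0, 0, 0], 0],
    [[-1.2, -0.2, 0], [0, 0, 0], 0],
    [[-1.2, -0.2, 0], [0, 0, 0], 0],
    [[-1.2, -0.2, 0], [0, 0, 0], 0],
    [[-1.2, -0.2, 0], [0, 0, 0], 0],
    [[-1.2, -0.2, 0], [0, 0, 0], 0],
  ],
)

```text
clock: 12.37
eef_pos: [0.59, 0.0527, 0.257]
tool_rot: [0.997, 0.081, -0.0, 0.0]
ft_force: [-0.2, -0.4, -0.7]
grip_width: 0.0001
grasp_force: 0.0
```

drive_tool(
  increments=[
    [[-1.2, -0.2, 0], [0, 0, 0], 0],
    [[-1.2, -0.2, 0], [0, 0, 0], 0],
    [[-1.2, -0.2, 0], [0, 0, 0], 0],
    [[-1.2, -0.2, 0], [0, 0, 0], 0],
    [[-1.2, -0.2, 0], [0, 0, 0], 0],
    [[-1.2, -0.2, 0], [0, 0, 0], 0],
    [[-1.2, -0.2, 0], [0, 0, 0], 0],
    [[-1.2, -0.2, 0], [0, 0, 0], 0],
  ],
)

```text
clock: 13.03
eef_pos: [0.5804, 0.0511, 0.257]
tool_rot: [0.997, 0.081, -0.0, -0.0]
ft_force: [-0.4, -0.4, 0.2]
grip_width: 0.0004
grasp_force: 0.0
```

```bash
python3 - <<'E'
from h import *
s=camera('side')
cv2.imwrite('pics/c3.png',cv2.resize(s['image'][115:235,240:360],(600,600),interpolation=2)[:,:,::-1])
o=get_obs();print(wc(o['eef_pos']),o['ft_force'])
E
```

```text
[3.83433596e+01 2.36631143e-02 2.40234769e+02] [-0.11621377 -1.09108107  0.2830584 ]
```

View pics/c3.png

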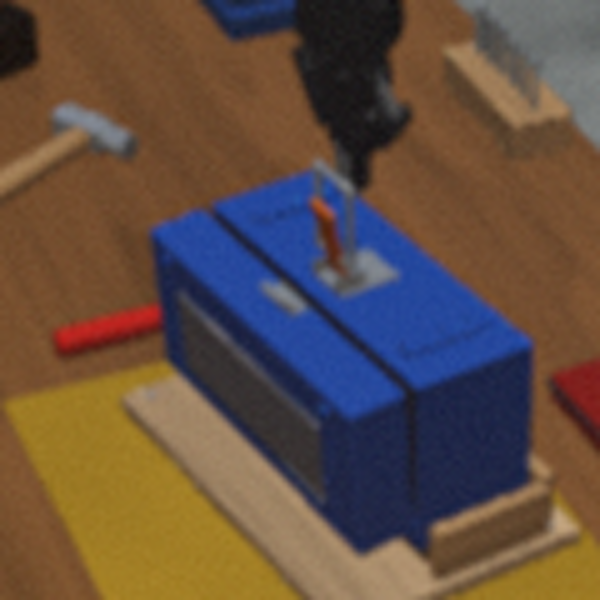

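drive_tool(
  increments=[
    [[-1.2, -0.2, 0], [0, 0, 0], 0],
    [[-1.2, -0.2, 0], [0, 0, 0], 0],
    [[-1.2, -0.2, 0], [0, 0, 0], 0],
    [[-1.2, -0.2, 0], [0, 0, 0], 0],
    [[-1.2, -0.2, 0], [0, 0, 0], 0],
    [[-1.2, -0.2, 0], [0, 0, 0], 0],
    [[-1.2, -0.2, 0], [0, 0, 0], 0],
    [[-1.2, -0.2, 0], [0, 0, 0], 0],
  ],
)

```text
clock: 13.75
eef_pos: [0.5708, 0.0495, 0.257]
tool_rot: [0.997, 0.081, 0.0, -0.0]
ft_force: [0.5, 0.1, 0.4]
grip_width: 0.0002
grasp_force: 0.0
```

drive_tool(
  increments=[
    [[-1.2, -0.2, 0], [0, 0, 0], 0],
    [[0, 0, 0], [0, 0, 0], 0],
    [[0, 0, 0], [0, 0, 0], 0],
  ],
)

```text
clock: 14.0
eef_pos: [0.5697, 0.0493, 0.257]
tool_rot: [0.997, 0.081, 0.0, -0.0]
ft_force: [-0.1, 0.3, 0.8]
grip_width: 0.0
grasp_force: 0.0
```

```bash
python3 - <<'E'
from h import *
s=camera('side')
cv2.imwrite('pics/c4.png',cv2.resize(s['image'][135:195,270:340],(700,600),interpolation=2)[:,:,::-1])
o=get_obs();print(wc(o['eef_pos']),o['ft_force'])
E
```

```text
[ 2.77466483e+01 -7.27259556e-03  2.40245844e+02] [-0.52879012 -0.50842793  0.03562992]
```

View pics/c4.png

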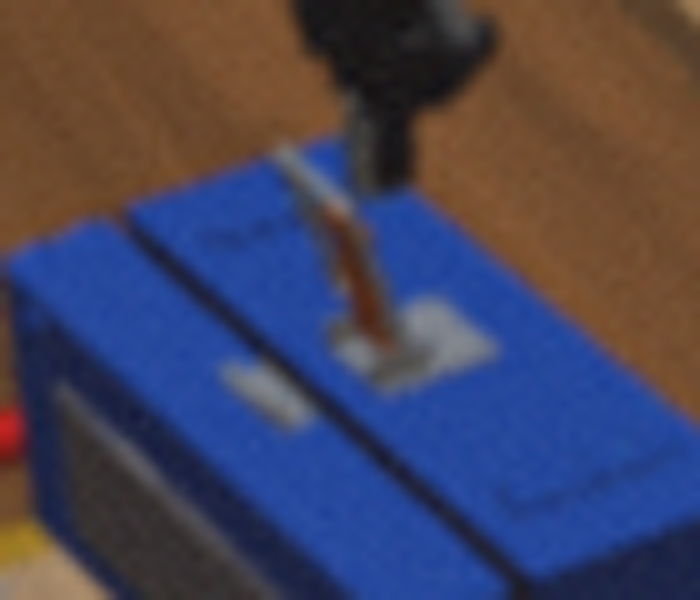

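drive_tool(
  increments=[
    [[-1, -0.2, 0], [0, 0, 0], 0],
    [[-1, -0.2, 0], [0, 0, 0], 0],
    [[-1, -0.2, 0], [0, 0, 0], 0],
    [[-1, -0.2, 0], [0, 0, 0], 0],
    [[-1, -0.2, 0], [0, 0, 0], 0],
    [[-1, -0.2, 0], [0, 0, 0], 0],
    [[0, 0, 0], [0, 0, 0], 0],
    [[0, 0, 0], [0, 0, 0], 0],
  ],
)

```text
clock: 14.72
eef_pos: [0.5637, 0.0481, 0.2571]
tool_rot: [0.997, 0.081, 0.0, 0.0]
ft_force: [-0.1, 0.5, 0.2]
grip_width: -0.0001
grasp_force: 0.0
```

```bash
python3 - <<'E'
from h import *
s=camera('side')
cv2.imwrite('pics/c5.png',cv2.resize(s['image'][130:200,265:345],(686,600),interpolation=2)[:,:,::-1])
o=get_obs();print(wc(o['eef_pos']),o['ft_force'])
# expected pixel of bar ends per loop direction, and gray-vs-blue sampling along the bar
phi=1.77;pin=np.array([26,172.5])+16*np.array([np.cos(phi),np.sin(phi)])
for d in np.arange(1.5,3.6,.15):
    b=pin+66*np.array([np.cos(d),np.sin(d)])
    q=proj(s,[cw(b[0],y,b[1]) for y in np.linspace(-19,19,12)])+[1.5,1.4]
    v=np.array([s['image'][int(round(r)),int(round(c))] for c,r in q]).astype(int)
    print(round(d,2),b.round(),v.mean(0).round(),(v.max(1)-v.min(1)).mean().round())
E
```

```text
[ 2.16031445e+01 -2.03180107e-01  2.40251216e+02] [ 0.75177897  0.18698318 -0.32146506]
1.5 [ 28. 254.] [55. 43. 40.] 14.0
1.65 [ 18. 254.] [47. 48. 58.] 14.0
1.8 [  8. 252.] [51. 62. 96.] 46.0
1.95 [ -2. 249.] [ 90.  74. 105.] 96.0
2.1 [-10. 245.] [ 38.  69. 148.] 110.0
2.25 [-19. 240.] [ 36.  67. 149.] 114.0
2.4 [-26. 233.] [ 36.  69. 152.] 115.0
2.55 [-32. 225.] [ 38.  72. 155.] 117.0
2.7 [-37. 216.] [ 45.  71. 138.] 93.0
2.85 [-40. 207.] [ 52.  65. 106.] 53.0
3.0 [-43. 197.] [ 77.  98. 150.] 73.0
3.15 [-43. 188.] [ 79.  93. 132.] 53.0
3.3 [-42. 178.] [ 81.  98. 142.] 60.0
3.45 [-40. 168.] [ 95. 107. 138.] 43.0
3.6 [-36. 159.] [ 75.  92. 140.] 66.0
```

View pics/c5.png

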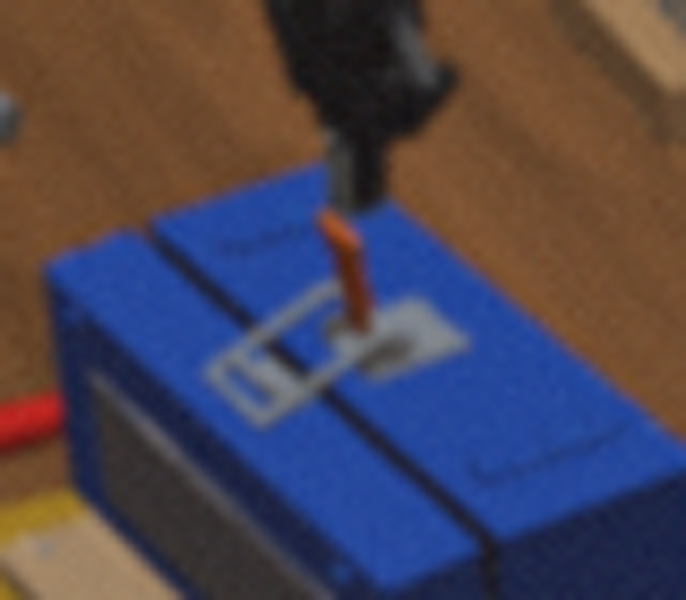

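drive_tool(
  increments=[
    [[0, 0, 25], [0, 0, 0], 0],
    [[-5, -0.8, 6], [0, 0, 0], 0],
    [[-29, -4.8, 0], [0, 0, 0], 0],
    [[0, 0, 0], [0, 0, 0], 0],
    [[0, 0, -25], [0, 0, 0], 0],
    [[0, 0, -26], [0, 0, 0], 0],
    [[0.8, 0.1, 0], [0, 0, 0], 0],
    [[0.8, 0.1, 0], [0, 0, 0], 0],
  ],
)

```text
clock: 15.43
eef_pos: [0.5302, 0.0426, 0.2362]
tool_rot: [0.997, 0.081, -0.002, -0.0]
ft_force: [0.9, 0.4, 1.0]
grip_width: 0.0
grasp_force: 0.0
```

drive_tool(
  increments=[
    [[0.8, 0.1, 0], [0, 0, 0], 0],
    [[0.8, 0.2, 0], [0, 0, 0], 0],
    [[0.8, 0.1, 0], [0, 0, 0], 0],
    [[0.8, 0.1, 0], [0, 0, 0], 0],
    [[0.8, 0.2, 0], [0, 0, 0], 0],
    [[0.8, 0.1, 0], [0, 0, 0], 0],
    [[0.8, 0.1, 0], [0, 0, 0], 0],
    [[0.8, 0.2, 0], [0, 0, 0], 0],
  ],
)

```text
clock: 16.1
eef_pos: [0.5379, 0.0438, 0.2371]
tool_rot: [0.997, 0.081, 0.0, -0.0]
ft_force: [-0.4, 0.1, 0.4]
grip_width: 0.0001
grasp_force: 0.0
```

drive_tool(
  increments=[
    [[0.8, 0.1, 0], [0, 0, 0], 0],
    [[0.8, 0.2, 0], [0, 0, 0], 0],
    [[0.8, 0.1, 0], [0, 0, 0], 0],
    [[0.8, 0.1, 0], [0, 0, 0], 0],
    [[0.8, 0.2, 0], [0, 0, 0], 0],
    [[0.8, 0.1, 0], [0, 0, 0], 0],
    [[0.8, 0.1, 0], [0, 0, 0], 0],
    [[0.8, 0.2, 0], [0, 0, 0], 0],
  ],
)

```text
clock: 16.77
eef_pos: [0.5439, 0.0448, 0.237]
tool_rot: [0.997, 0.081, -0.0, 0.0]
ft_force: [-1.6, -1.3, 1.2]
grip_width: -0.0001
grasp_force: 0.6
```

drive_tool(
  increments=[
    [[0.8, 0.1, 0], [0, 0, 0], 0],
    [[0.8, 0.2, 0], [0, 0, 0], 0],
    [[0.8, 0.1, 0], [0, 0, 0], 0],
    [[0.8, 0.1, 0], [0, 0, 0], 0],
    [[1, 0.2, 0], [0, 0, 0], 0],
    [[1, 0.2, 0], [0, 0, 0], 0],
    [[1, 0.1, 0], [0, 0, 0], 0],
    [[1, 0.2, 0], [0, 0, 0], 0],
  ],
)

```text
clock: 17.43
eef_pos: [0.5515, 0.0461, 0.237]
tool_rot: [0.997, 0.082, -0.0, -0.0]
ft_force: [-1.0, 0.2, 0.6]
grip_width: -0.0001
grasp_force: 0.5
```

drive_tool(
  increments=[
    [[1, 0.2, 0], [0, 0, 0], 0],
    [[1, 0.2, 0], [0, 0, 0], 0],
    [[1, 0.1, 0], [0, 0, 0], 0],
    [[1, 0.2, 0], [0, 0, 0], 0],
  ],
)

```text
clock: 17.77
eef_pos: [0.5555, 0.0468, 0.237]
tool_rot: [0.997, 0.081, -0.0, -0.0]
ft_force: [-0.8, 0.4, 0.5]
grip_width: 0.0002
grasp_force: 0.5
```

drive_tool(
  increments=[
    [[1.2, 0.2, 0], [0, 0, 0], 0],
    [[1.2, 0.2, 0], [0, 0, 0], 0],
    [[1.2, 0.2, 0], [0, 0, 0], 0],
    [[1.2, 0.2, 0], [0, 0, 0], 0],
    [[1.2, 0.2, 0], [0, 0, 0], 0],
    [[1.2, 0.2, 0], [0, 0, 0], 0],
    [[1.2, 0.2, 0], [0, 0, 0], 0],
    [[1.2, 0.2, -0.2], [0, 0, 0], 0],
  ],
)

```text
clock: 18.43
eef_pos: [0.565, 0.0484, 0.2367]
tool_rot: [0.997, 0.082, -0.0, -0.0]
ft_force: [-0.8, 0.4, 0.7]
grip_width: 0.0003
grasp_force: 0.5
```

drive_tool(
  increments=[
    [[1.2, 0.2, -0.2], [0, 0, 0], 0],
    [[1.2, 0.2, -0.2], [0, 0, 0], 0],
    [[1.2, 0.2, -0.2], [0, 0, 0], 0],
    [[1.2, 0.2, -0.3], [0, 0, 0], 0],
    [[1.2, 0.2, -0.3], [0, 0, 0], 0],
    [[1.2, 0.2, -0.4], [0, 0, 0], 0],
  ],
)

```text
clock: 18.93
eef_pos: [0.5723, 0.0497, 0.2352]
tool_rot: [0.997, 0.081, 0.0, -0.0]
ft_force: [-1.9, 0.2, 0.0]
grip_width: -0.0002
grasp_force: 0.5
```

drive_tool(
  increments=[
    [[1.1, 0.2, -0.5], [0, 0, 0], 0],
    [[1.1, 0.2, -0.5], [0, 0, 0], 0],
    [[1.1, 0.2, -0.5], [0, 0, 0], 0],
    [[1.1, 0.2, -0.5], [0, 0, 0], 0],
    [[1.1, 0.2, -0.5], [0, 0, 0], 0],
    [[1.1, 0.2, -0.5], [0, 0, 0], 0],
    [[1.1, 0.2, -0.5], [0, 0, 0], 0],
    [[1.1, 0.2, -0.5], [0, 0, 0], 0],
  ],
)

```text
clock: 19.6
eef_pos: [0.581, 0.0512, 0.2316]
tool_rot: [0.997, 0.081, 0.0, 0.0]
ft_force: [-3.5, -1.1, 3.8]
grip_width: -0.0001
grasp_force: 2.3
```

drive_tool(
  increments=[
    [[1, 0.2, -0.7], [0, 0, 0], 0],
    [[1, 0.2, -0.7], [0, 0, 0], 0],
    [[1, 0.2, -0.7], [0, 0, 0], 0],
    [[1, 0.2, -0.7], [0, 0, 0], 0],
    [[1, 0.2, -0.7], [0, 0, 0], 0],
    [[1, 0.2, -0.7], [0, 0, 0], 0],
    [[1, 0.1, -0.7], [0, 0, 0], 0],
    [[1, 0.1, -0.7], [0, 0, 0], 0],
  ],
)

```text
clock: 20.27
eef_pos: [0.5891, 0.0525, 0.2264]
tool_rot: [0.997, 0.081, 0.0, 0.0]
ft_force: [-3.7, 0.0, 5.9]
grip_width: 0.0002
grasp_force: 3.5
```

drive_tool(
  increments=[
    [[0.8, 0.2, -0.8], [0, 0, 0], 0],
    [[0.8, 0.1, -0.8], [0, 0, 0], 0],
    [[0.8, 0.2, -0.9], [0, 0, 0], 0],
    [[0.9, 0.1, -0.9], [0, 0, 0], 0],
    [[0.9, 0.2, -0.9], [0, 0, 0], 0],
    [[0.8, 0.1, -0.9], [0, 0, 0], 0],
    [[0.8, 0.1, -0.9], [0, 0, 0], 0],
    [[0.8, 0.1, -0.9], [0, 0, 0], 0],
  ],
)

```text
clock: 20.93
eef_pos: [0.596, 0.0537, 0.2197]
tool_rot: [0.997, 0.081, 0.001, 0.0]
ft_force: [-2.2, -0.6, 7.5]
grip_width: -0.0002
grasp_force: 3.9
```

drive_tool(
  increments=[
    [[0.6, 0.1, -1], [0, 0, 0], 0],
    [[0.6, 0.1, -1], [0, 0, 0], 0],
    [[0.6, 0.1, -1], [0, 0, 0], 0],
    [[0.6, 0.1, -1], [0, 0, 0], 0],
  ],
)

```text
clock: 21.27
eef_pos: [0.5989, 0.0542, 0.2159]
tool_rot: [0.997, 0.081, 0.002, -0.0]
ft_force: [-1.1, -0.6, 7.9]
grip_width: 0.0001
grasp_force: 3.7
```

drive_tool(
  increments=[
    [[0.5, 0.1, -1], [0, 0, 0], 0],
    [[0.5, 0.1, -1], [0, 0, 0], 0],
    [[0.5, 0.1, -1], [0, 0, 0], 0],
    [[0.5, 0.1, -1], [0, 0, 0], 0],
    [[0.4, 0.1, -1], [0, 0, 0], 0],
    [[0.4, 0.1, -1], [0, 0, 0], 0],
    [[0.4, 0, -1], [0, 0, 0], 0],
    [[0.3, 0.1, -1], [0, 0, 0], 0],
  ],
)

```text
clock: 21.93
eef_pos: [0.6033, 0.055, 0.2079]
tool_rot: [0.997, 0.081, 0.002, -0.0]
ft_force: [-0.0, -0.1, 6.4]
grip_width: -0.0001
grasp_force: 2.7
```

drive_tool(
  increments=[
    [[0.3, 0, -1], [0, 0, 0], 0],
    [[0.3, 0.1, -1], [0, 0, 0], 0],
    [[0.3, 0, -1], [0, 0, 0], 0],
    [[0.3, 0.1, -1], [0, 0, 0], 0],
  ],
)

```text
clock: 22.27
eef_pos: [0.6048, 0.0552, 0.2038]
tool_rot: [0.997, 0.081, 0.003, -0.0]
ft_force: [2.0, 0.5, 4.8]
grip_width: -0.0
grasp_force: 2.1
```

drive_tool(
  increments=[
    [[0.2, 0, -0.9], [0, 0, 0], 0],
    [[0.2, 0.1, -0.9], [0, 0, 0], 0],
    [[0.2, 0, -0.9], [0, 0, 0], 0],
    [[0.1, 0, -0.9], [0, 0, 0], 0],
    [[0.1, 0, -0.8], [0, 0, 0], 0],
    [[0.1, 0, -0.8], [0, 0, 0], 0],
    [[0, 0, -0.8], [0, 0, 0], 0],
    [[0, 0, -0.8], [0, 0, 0], 0],
  ],
)

```text
clock: 22.93
eef_pos: [0.603, 0.0551, 0.1951]
tool_rot: [0.997, 0.081, -0.001, -0.0]
ft_force: [1.0, 1.4, 1.9]
grip_width: -0.0
grasp_force: 0.6
```

drive_tool(
  increments=[
    [[0, 0, -0.8], [0, 0, 0], 0],
    [[0, 0, -0.8], [0, 0, 0], 0],
    [[0, 0, -0.8], [0, 0, 0], 0],
  ],
)

```text
clock: 23.18
eef_pos: [0.6029, 0.055, 0.1927]
tool_rot: [0.997, 0.081, -0.001, 0.0]
ft_force: [-0.6, 0.6, -0.2]
grip_width: -0.0003
grasp_force: 0.0
```

drive_tool(
  increments=[
    [[0, 0, -0.7], [0, 0, 0], 0],
    [[0, 0, -0.7], [0, 0, 0], 0],
    [[0, 0, -0.5], [0, 0, 0], 0],
  ],
)

```text
clock: 23.43
eef_pos: [0.6029, 0.055, 0.1922]
tool_rot: [0.997, 0.081, -0.0, 0.0]
ft_force: [-2.3, -0.2, 7.7]
grip_width: -0.0
grasp_force: 3.6
```

drive_tool(
  increments=[
    [[0, 0, -0.5], [0, 0, 0], 0],
    [[0, 0, -0.3], [0, 0, 0], 0],
    [[0, 0, 0], [0, 0, 0], 0],
  ],
)

```text
clock: 23.68
eef_pos: [0.6029, 0.0551, 0.1922]
tool_rot: [0.997, 0.081, 0.0, 0.0]
ft_force: [-3.7, 0.5, 7.3]
grip_width: 0.0
grasp_force: 3.9
```

drive_tool(
  increments=[
    [[0, 0, 2], [0, 0, 0], 0],
    [[0, 0, 10], [0, 0, 0], 0],
    [[0, 0, 35], [0, 0, 0], 0],
    [[0, 0, 35], [0, 0, 0], 0],
    [[-35, 0, 20], [0, 0, 0], 0],
    [[-35, -10, 0], [0, 0, 0], 0],
    [[-35, -15, 0], [0, 0, 0], 0],
    [[-35, -15, 0], [0, 0, 0], 0],
  ],
)

```text
clock: 24.35
eef_pos: [0.4625, 0.015, 0.2933]
tool_rot: [0.997, 0.082, 0.001, 0.0]
ft_force: [-0.8, 0.0, -0.4]
grip_width: 0.0002
grasp_force: 0.0
```

drive_tool(
  increments=[
    [[-30, -25, 0], [0, 0, 0], 0],
    [[-20, -30, 0], [0, 0, 0], 0],
    [[0, -35, 0], [0, 0, 0], 0],
    [[0, -35, 0], [0, 0, 0], 0],
    [[0, -20, 0], [0, 0, 0], 0],
    [[0, 0, 0], [0, 0, 0], 0],
    [[0, 0, 0], [0, 0, 0], 0],
  ],
)

```text
clock: 24.93
eef_pos: [0.4134, -0.1307, 0.293]
tool_rot: [0.997, 0.08, 0.0, -0.0]
ft_force: [0.3, 0.2, 0.7]
grip_width: 0.0
grasp_force: 0.0
```

```bash
python3 - <<'E'
from h import *
s=camera('side');t=camera('top')
cv2.imwrite('pics/c6.png',np.hstack([cv2.resize(s['image'][130:220,260:350],(400,400),interpolation=2),cv2.resize(t['image'][145:235,240:330],(400,400),interpolation=2)])[:,:,::-1])
o=get_obs();print(o['eef_pos'],o['ft_force'],o['clock'])
E
```

```text
[ 0.41355654 -0.12937885  0.29285235] [ 0.36544016  0.39218965 -0.56580936] 25.0333
```

View pics/c6.png

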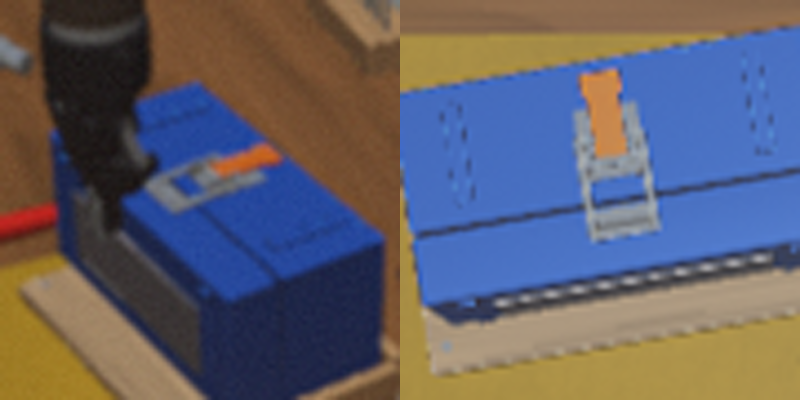

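The last picture shows the lever lying flat (top view, crop pixel about 600,110). The loop is round the keeper (about 622,220) and the seam is shut. The arm is clear of everything, so I am handing in.

```bash
python3 -c "
from workcell import *
print(job_done())"
```

```text
the job is handed in; nothing more can be done
None
```

The lid is shut against its seal, the loop is hooked behind the keeper and the lever is pressed flat to its stop; I handed the job in at about 25 s with the arm clear, and the highest contact force I read was about 10 N.

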